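# Load the cordless desk lamp's cells and seat its splined pivot post

## Task

Assemble the cordless desk lamp's base: stand the two loose round battery cells upright in it, one in each well, terminal up as they are now, and let go of them; then take the pivot post out of its packing block, turn it until the four splines of its foot mesh with the grooves of the base's socket, and push it down against the spring until its collar is flush on the socket. The spring lifts the post again if it is let go, so finish while still holding the post and pressing it fully home (the screw will be tightened meanwhile); leave the other things on the desk where they are.

Things in the scene. Friction and masses are not known exactly. Their poses are not given: they have to be found in the camera images.
- base: lamp base, fixed to the desk: white plastic slab 190 (its x) x 150 (its y) x 24 mm high with two square wells near its -x end and a square aluminium socket tower near its +x end; origin at the centre of its underside, on the desk, z up
- well_0 (a point): centre of the floor of the well on the base's +y side, 8 mm above the desk. The well is 41 x 41 mm, square to the base, 16 mm deep (its walls end 24 mm above the desk, so hold a cell by its upper half when placing it). The wells' centres are 64 mm apart along the base's y; the socket is 105 mm towards +x from between them
- well_1 (a point): the same for the well on the base's -y side
- socket (a point): centre of the socket's mouth, on the flat top of the 60 x 60 mm tower, 52 mm above the desk; axes parallel to the base's. The socket is a cross of two slots, one along x and one along y, each 11 mm wide and 43.5 mm long, 44 mm deep, with the spring contact at the bottom
- contact (a joint): spring contact pin in the bottom of the socket: how far it is pushed down, in m; 0 free, 0.008 with the post fully home. Starts to yield at 5 N, takes 9 N at 0.008; it is met when the post is still 8 mm from home. The post's weight (about 2 N) does not push it down
- cell_a_mid (a point): centre of a loose round battery cell standing upright on the desk, terminal up: 33 mm in diameter, 58 mm high (plus a 3 mm terminal nub), this point 29 mm above its foot; grey wrap, steel ends, about 140 g
- cell_b_mid (a point): the same for the other, identical cell
- block: cardboard packing block, fixed, 85 x 85 x 50 mm high, with a square 48 mm hole through it in which the pivot post stands; origin at the centre of its underside
- post_collar (a point): lamp pivot post, about 220 g, upright in the packing block: centre of the underside of its round collar (56 mm across, 8 mm thick), which rests on the block's top, 50 mm above the desk, and lies flush on the tower's top when home. z up, axes as the post's. The splined foot is below it
- post_tip (a point): lowest point of the post's foot, on its axis, 38 mm below post_collar. Foot: four splines along the post's +-x and +-y, 8 mm wide, reaching 20 mm out and 26 mm below the collar, then a round pilot 12.6 mm across with tapered tip. The pilot enters the socket at any yaw; splines enter at any quarter turn within 4 degrees, else they rest on the tower's top, collar 26 mm too high
- post_grip (a point): centre of the post's white grip block, on the post's axis, 30 mm above post_collar; axes as the post's. The block is 24 mm (post's x) by 36 mm (post's y) and 44 mm high, standing on the collar; a rounded knuckle rises 12 mm above it

How it is judged:
On the way, in this order (a step that is already met when the one before it is completed fails the run):
1. both cells stand in the wells, one in each, let go (((horizontal distance between cell_a_mid and well_0 below 0.008 m and z of cell_a_mid in the frame of well_0 below 0.032 m and angle between each of cell_a_mid, cell_b_mid's own z axis and vertical below 0.12 rad and horizontal distance between cell_b_mid and well_1 below 0.008 m and z of cell_b_mid in the frame of well_1 below 0.032 m) or (horizontal distance between cell_a_mid and well_1 below 0.008 m and z of cell_a_mid in the frame of well_1 below 0.032 m and angle between each of cell_a_mid, cell_b_mid's own z axis and vertical below 0.12 rad and horizontal distance between cell_b_mid and well_0 below 0.008 m and z of cell_b_mid in the frame of well_0 below 0.032 m)) and contact force between the fingers and cell_a below 0.1 N and contact force between the fingers and cell_b below 0.1 N), for 0.3 s.
2. the post is meshed, home and pressed down (horizontal distance between post_collar and socket below 0.004 m and z of post_collar in the frame of socket below 0.002 m and angle between post_collar's own z axis and vertical below 0.06 rad and value of joint contact above 0.006 m and contact force between the fingers and post above 2 N), for 0.3 s.
At the end, for the whole second after the job is handed in: One upright, released cell on each well's floor (within 8 mm of its centre, 3 mm in height, 0.12 rad); post collar within 4 mm of the socket's axis and 2 mm of the tower's top, tilt under 0.06 rad, contact pushed down over 6 mm, fingers on the post with over 2 N (all of step 1 and all of step 2); the arm keeps its last pose, push and grip.
It fails at once if another thing on the desk is pushed away (more than 40 mm)  (distance of any of mug, gluestick, tape, driver, screwjar, puck, eraser from where it was at the start of the episode above 0.04 m).
It also fails if it takes over 72 s, if anything falls off the work surface, if the arm or the gripper's body presses on something with over 40 N, if the wrist force passes 120 N, or if a joint passes its speed limit or range.

## Robot

A 6-joint arm with a two-finger parallel gripper is mounted at the origin on the work surface. World frame = base frame: x ahead of the robot, y to its left, z up, the work surface at z = 0. Lengths are in m, angles in rad, forces in N, time in s.
With the tool pointing down it reaches from about 0.3 to 0.775 m from the base axis. Payload 14.6 kg.
Tool frame: the origin (TCP) lies at the very end of the fingers, on their centre line; the grasp point (between the pads) lies 19 mm behind it; z points along the fingers, y is the direction in which the jaws open and shut (so a half turn about z gives the same grasp; the last joint's range is limited). The gripper opens to 85 mm and grips with 20 to 120 N. Pads are 22 mm wide; open, the fingers measure 114 mm over their backs; the gripper's body (76 mm by 85 mm) begins 54 mm behind the grasp point. The pads swing forward as they close: fully open they stand 13 mm farther back than shut.
Start: joints at [1.091, 0.3, 1.521, -0, 1.321, -0.067], TCP at [0.221, 0.504, 0.231] pointing down, gripper open.
Joint ranges: [-3.03, 3.03], [-0.79, 2.21], [0.23, 2.52], [-1.04, 4.18], [0, 3.07], [-2.55, 2.55]. Speed limits (rad/s): [2.22, 2.22, 2.57, 3.14, 3.14, 3.14].

## Interface

Orientations are given as a unit quaternion [w, x, y, z].
In Python, from cell import robot gives the robot as it stands.
- The arm moves only by the shell command python3 -m handwheel 'ROWS' [FORCE]. ROWS is a JSON object of lists of equal length, an entry for each row: "grip": the gripper command: -1 is shut, 1 is fully open, values between are in proportion; "delta_pos": the shift along the tool's x, y, z in m, a list of three; "turn": the turn, a rotation vector about the tool's x, y, z in rad, a list of three. A call has 1 to 20 rows; each row shifts and turns the pose as measured when the row begins, along the tool's axes as they then stand; what a row does not reach is not made up. A row lasts 1/10 s, in which the tool goes at most 50 mm and 8.59 degrees, less where a joint would pass 70% of its speed; a pose out of reach is approached as far as the arm can. A call is refused whole if a number of a shift passes 0.05 or a number of a turn 0.15, either way. A call with a gripper value outside its range is refused whole. The fingers move at their own pace and stop on an object; FORCE is the grip in N (left out, the last holds). Time passes only in rows, so rows that do not move let the fingers close. It gives the time, the measured TCP pose, the force and the opening at its end, in the units of the state.
- robot.get_obs(): the state, without advancing time (a new reading comes with each control period).
- robot.grab_frame(name): name is "scene" or "top" or "wrist"; returns the picture (400x640x3 uint8, red, green, blue); there is no depth.
- robot.get_calibration(name): a dict with "fx", "fy", "cx", "cy" (pixels), "eye" and "rotation" of the camera in the world; the wrist camera has in their place "mount" (4x4, takes a point from camera to tool coordinates, whose origin is the TCP and whose axes are the flange's). Camera axes: x right, y down, z forward; pixel columns grow to the right and rows downward; lengths in m; the calibration is good to about 2 mm. A picture is of the moment at which its call begins: read the wrist's pose just before it. get_calibration takes no time and is no camera call.
- robot.close_job(): hands the job in, once; it reports no verdict.
The state is a dict: "time": time; "joints": joint angles; "dq": joint speeds; "tau": joint torques, N m; "eef_pos": TCP position; "orientation": TCP orientation; "wrist_force": force on the tool from outside, world axes, zero at the start; "wrist_torque": the same for the moment, N m; "gripper_width": finger opening in m.
Only numpy, scipy, OpenCV 4.12 (cv2) and the standard library are available. Lean on these libraries where they do the work, as an engineer would, in place of code of your own. Each camera call takes 0.05 s, during which the arm holds its last target. There are 200 camera calls.

## Working session

There is one attempt and no reset: what is moved stays moved. The work goes in short steps, Python scripts to look and compute and a shell command to move; the robot and the scene stay as the last step left them, time stands still between calls to the robot, and variables do not carry over. Pictures are saved under pics/ and viewed, about 8 in all and at most 12, crops included, and the job is handed in when it is done.

```bash
mkdir -p pics; ls
python3 - <<'E'
from cell import robot
import cv2,numpy as np
print(robot.get_obs())
for n in("scene","top","wrist"):
    print(n,robot.get_calibration(n))
for n in("scene","top"):
    cv2.imwrite(f"pics/{n}0.png",robot.grab_frame(n)[:,:,::-1])
E
```

```text
pics
{'time': 0.0, 'joints': array([ 1.09137885e+00,  3.00533300e-01,  1.52163437e+00, -4.41131675e-06,
        1.32071071e+00, -6.65607741e-02]), 'dq': array([-8.49314432e-04,  7.47365892e-04,  6.20329362e-04, -1.10089182e-05,
        5.59660066e-04,  1.38892639e-04]), 'tau': array([-2.01490830e-04, -5.43485606e+01, -3.61814690e+01, -5.25610164e-05,
        3.80022786e-03, -1.80937940e-05]), 'eef_pos': array([0.22054055, 0.50356715, 0.23066466]), 'orientation': array([-1.71265415e-04,  2.04964818e-01,  9.78769130e-01, -6.19633407e-04]), 'wrist_force': array([0.65684488, 0.29161774, 0.83771602]), 'wrist_torque': array([-0.08383201, -0.02516999, -0.00891716]), 'gripper_width': 0.08547267530041609}
scene {'fx': 440.4920739609471, 'fy': 440.4920739609471, 'cx': 313.6756877471094, 'cy': 198.28174639320272, 'eye': array([ 1.40821639, -0.1247709 ,  0.65742546]), 'rotation': array([-0.34954731,  0.64633235,  0.59835346, -0.31944375])}
top {'fx': 519.9896114179303, 'fy': 519.9896114179303, 'cx': 314.99494310136913, 'cy': 201.48938684614305, 'eye': array([ 0.40326024, -0.04953572,  1.05843812]), 'rotation': array([-0.04178027,  0.71509634, -0.69424702,  0.07009071])}
wrist {'fx': 350.7323615324953, 'fy': 350.7323615324953, 'cx': 323.8042641164216, 'cy': 199.57050617018072, 'mount': array([[-1.14826082e-03, -9.63986240e-01, -2.65949640e-01,
         6.77930504e-02],
       [ 9.99999308e-01, -1.17474516e-03, -5.94919319e-05,
        -1.79192860e-04],
       [-2.55073649e-04, -2.65949525e-01,  9.63986922e-01,
        -1.42609478e-01],
       [ 0.00000000e+00,  0.00000000e+00,  0.00000000e+00,
         1.00000000e+00]])}
```

View pics/top0.png

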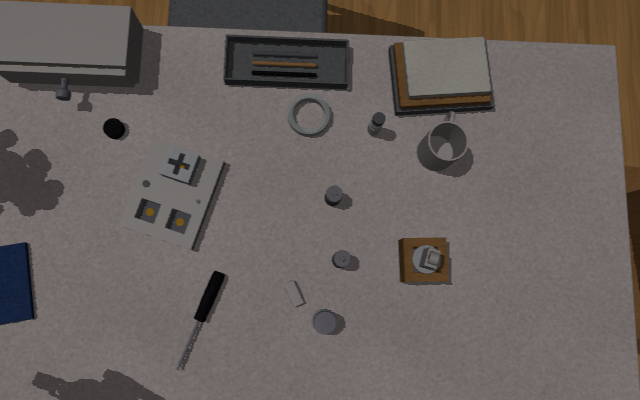

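View pics/scene0.png

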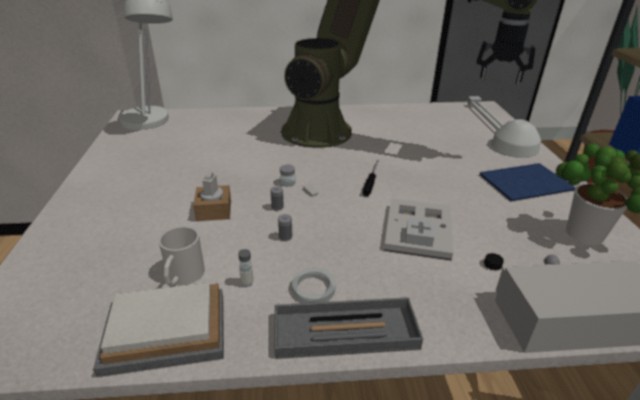

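The top view shows the base near (180,195) with wells at (148,211) and (178,221) and the tower at (180,165). The cells are at (334,196) and (342,259), the post in its block at (428,260), and the other items lie well apart from these.

```bash
cat > h.py <<'E'
import numpy as np,cv2
from cell import robot
from scipy.spatial.transform import Rotation as R
def q2R(q): return R.from_quat(np.r_[q[1:],q[0]]).as_matrix()
def cam(n):
    c=robot.get_calibration(n);K=np.array([[c['fx'],0,c['cx']],[0,c['fy'],c['cy']],[0,0,1]])
    if n=='wrist':
        o=robot.get_obs();T=np.eye(4);T[:3,:3]=q2R(o['orientation']);T[:3,3]=o['eef_pos'];M=T@c['mount'];return K,M[:3,:3],M[:3,3]
    return K,q2R(c['rotation']),np.array(c['eye'])
def onplane(C,uv,z):
    K,Rm,e=C;uv=np.atleast_2d(np.float64(uv));d=(Rm@np.linalg.inv(K)@np.c_[uv,np.ones(len(uv))].T).T
    return e+d*((z-e[2])/d[:,2])[:,None]
def proj(C,p):
    K,Rm,e=C;q=K@(Rm.T@(np.atleast_2d(p)-e).T);return (q[:2]/q[2]).T
def shift(target,yaw=None):
    """tool-frame shift to world target; yaw = desired world angle of tool y axis (mod pi)"""
    o=robot.get_obs();Rm=q2R(o['orientation']);d=Rm.T@(np.array(target)-o['eef_pos'])
    print('tool shift',d.round(4),'tilt',(Rm[:,2]).round(4))
    a=np.arctan2(Rm[1,1],Rm[0,1]);print('yaw of tool y',a.round(3),'j6',o['joints'][5].round(3))
    if yaw is not None:
        t=(yaw-a+np.pi/2)%np.pi-np.pi/2;print('turn about tool z',(-t).round(4))
E
python3 - <<'E'
from h import *
C=cam('top')
for n,uv,z in[('cellA',(334,190),.058),('cellB',(342,256),.058),('tower',(180,165),.052),('w0',(148,211),.008),('w1',(178,221),.008),('block',(424,261),.05),('post',(434,256),.102),('jar',(324,322),.03),('mug',(443,147),.05),('glue',(378,120),.05),('eraser',(296,293),.01),('driver',(210,297),.02)]:print(n,onplane(C,uv,z)[0].round(4))
im=cv2.imread('pics/top0.png')
a=cv2.resize(im[135:260,120:245],None,fx=3.2,fy=3.2,interpolation=2);b=cv2.resize(im[170:295,325:450],None,fx=3.2,fy=3.2,interpolation=2)
cv2.imwrite('pics/crop.png',np.clip(np.hstack([a,b])*1.7,0,255))
E
```

```text
cellA [ 0.5877 -0.1243  0.058 ]
cellB [ 0.4594 -0.1423  0.058 ]
tower [0.6284 0.179  0.052 ]
w0 [0.5413 0.2464 0.008 ]
w1 [0.5229 0.1853 0.008 ]
block [ 0.4547 -0.3034  0.05  ]
post [ 0.4618 -0.309   0.102 ]
jar [ 0.3328 -0.1123  0.03  ]
mug [ 0.685  -0.3437  0.05  ]
glue [ 0.7364 -0.2113  0.05  ]
eraser [ 0.3863 -0.0566  0.01  ]
driver [0.3745 0.1108 0.02  ][ WARN:0@0.594] global loadsave.cpp:1063 imwrite_ Unsupported depth image for selected encoder is fallbacked to CV_8U.
```

View pics/crop.png

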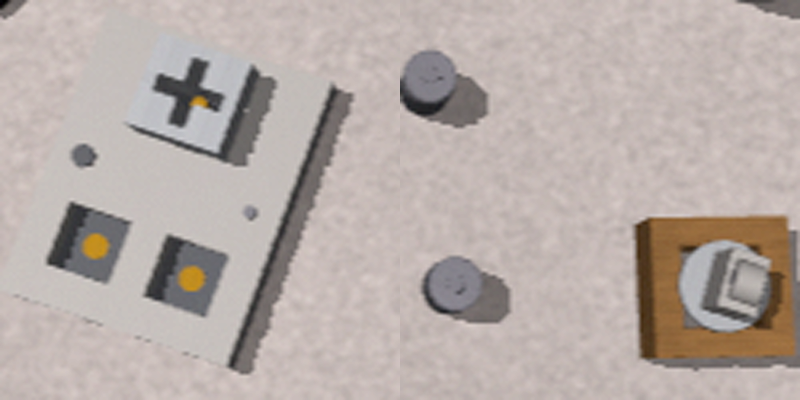

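```bash
python3 -m handwheel '{"grip":[1,1,1,1,1,1,1,1,1,1,1,1,1,1,1,1,1,1,1,1],"delta_pos":[[0,0,0],[0,0,0],[0,0,0],[0,0,0],[0,0,0],[0,0,0],[0,0,0],[0,0,0],[0,0,0],[0,0,0],[-0.022,0.045,0],[-0.022,0.045,0],[-0.022,0.045,0],[-0.022,0.045,0],[-0.022,0.045,0],[-0.022,0.045,0],[-0.022,0.045,0],[-0.022,0.045,0],[-0.022,0.045,0],[0,0,0]],"turn":[[0,0,0.145],[0,0,0.145],[0,0,0.145],[0,0,0.145],[0,0,0.145],[0,0,0.145],[0,0,0.145],[0,0,0.145],[0,0,0.145],[0,0,0.145],[0,0,0],[0,0,0],[0,0,0],[0,0,0],[0,0,0],[0,0,0],[0,0,0],[0,0,0],[0,0,0],[0,0,0]]}' 30
python3 - <<'E'
from h import *
shift([.55,.2,.23],np.radians(-17))
C=cam('top');b=lambda x,y:(120+(x+.5)/3.2-.5,135+(y+.5)/3.2-.5)
w0,w1=[onplane(C,b(*p),.008)[0] for p in((95,246),(191,278))]
s=onplane(C,b(188,93),.052)[0];d=w0-w1;print(w0,w1,s,np.hypot(*d[:2]),np.degrees(np.arctan2(-d[0],d[1])))
E
```

```text
time: 2.1
eef_pos: [0.5342, 0.1745, 0.225]
orientation: [0.002, 0.818, 0.576, -0.006]
wrist_force: [-0.9, 0.4, 0.3]
gripper_width: 0.085
tool shift [ 0.0293  0.0063 -0.0054] tilt [-0.008  -0.0105 -0.9999]
yaw of tool y -0.344 j6 0.6
turn about tool z -0.0475
[0.54026681 0.2436336  0.008     ] [0.52190499 0.18250577 0.008     ] [0.63086427 0.18223521 0.052     ] 0.06382607710160589 -16.71942078318739
```

Run:
```python
from h import *
C=cam('wrist');im=robot.grab_frame('wrist')[:,:,::-1].copy()
cv2.imwrite('pics/w1.png',im);np.savez('w1.npz',K=C[0],R=C[1],e=C[2])
print(proj(C,[[.5403,.2436,.008],[.5219,.1825,.008],[.6309,.1822,.052]]))
hsv=cv2.cvtColor(im,cv2.COLOR_BGR2HSV);m=cv2.inRange(hsv,(10,120,60),(35,255,255))
n,l,s,c=cv2.connectedComponentsWithStats(m)
for i in range(1,n):
    if s[i,4]>20:print(s[i],c[i],onplane(C,c[i],.008).round(4))
```

```text
[[307.3865406  100.05084047]
 [311.4462883  164.06253498]
 [425.26200214 132.18762462]]
[300  91  16  16 200] [307.815  98.325] [[0.5413 0.245  0.008 ]]
[411 125  13   8  73] [417.06849315 128.36986301] [[0.6344 0.1807 0.008 ]]
[305 156  15  15 173] [311.54913295 162.84971098] [[0.5224 0.1837 0.008 ]]
```

View pics/w1.png

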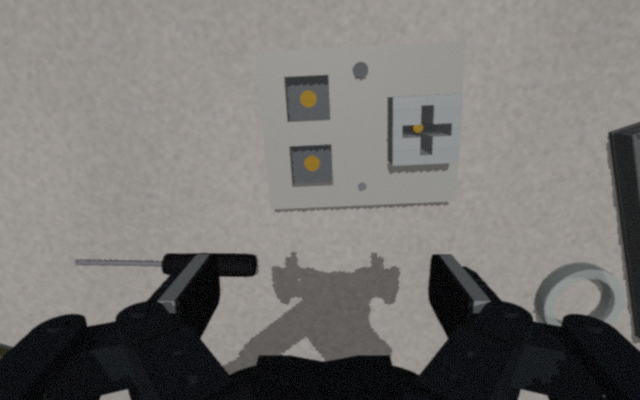

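```bash
cat >> h.py <<'E'
def go(target,yawdeg):
    o=robot.get_obs();Rm=q2R(o['orientation']);best=None
    for k in(0,180):
        a=np.radians(yawdeg+k);y=np.array([np.cos(a),np.sin(a),0]);z=np.array([0,0,-1.]);D=np.c_[np.cross(y,z),y,z]
        r=R.from_matrix(Rm.T@D).as_rotvec()
        if best is None or np.linalg.norm(r)<np.linalg.norm(best[0]):best=r,D
    d=np.array(target)-o['eef_pos']
    print('t',round(o['time'],2),'pos',o['eef_pos'].round(4),'w',o['gripper_width'].round(4),'F',o['wrist_force'].round(1))
    print('turn',best[0].round(4),'| shift now',(Rm.T@d).round(4),'| shift after turn',(best[1].T@d).round(4))
E
python3 - <<'E'
from h import *
z=np.load('w1.npz');print(onplane((z['K'],z['R'],z['e']),(427,129.5),.052))
go([.588,-.124,.19],-17)
E
```

```text
[[0.63295609 0.18394576 0.052     ]]Traceback (most recent call last):
  File "<stdin>", line 3, in <module>
  File "h.py", line 29, in go
    print('t',round(o['time'],2),'pos',o['eef_pos'].round(4),'w',o['gripper_width'].round(4),'F',o['wrist_force'].round(1))
                                                                 ^^^^^^^^^^^^^^^^^^^^^^^^
AttributeError: 'float' object has no attribute 'round'
```

```bash
sed -i "s/o\['gripper_width'\].round(4)/round(o['gripper_width'],4)/" h.py; python3 -c "
from h import *
go([.588,-.124,.19],-17)"
```

```text
t 2.15 pos [0.5328 0.1762 0.225 ] w 0.0854 F [-0.8  0.7 -0.5]
turn [-0.005   0.0124 -0.0465] | shift now [-0.2636  0.1531  0.0375] | shift after turn [-0.2709  0.1405  0.035 ]
```

```bash
python3 -m handwheel '{"grip":[1,1,1,1,1,1,1,1,1,1],"delta_pos":[[0,0,0],[-0.04,0.02,0.005],[-0.04,0.02,0.005],[-0.04,0.02,0.005],[-0.04,0.02,0.005],[-0.04,0.02,0.005],[-0.04,0.02,0.005],[-0.03,0.02,0.005],[0,0,0],[0,0,0]],"turn":[[-0.005,0.0124,-0.0465],[0,0,0],[0,0,0],[0,0,0],[0,0,0],[0,0,0],[0,0,0],[0,0,0],[0,0,0],[0,0,0]]}' 30
python3 - <<'E'
from h import *
C=cam('wrist');im=robot.grab_frame('wrist')[:,:,::-1].copy()
cv2.imwrite('pics/w2.png',im);np.savez('w2.npz',K=C[0],R=C[1],e=C[2])
print(proj(C,[[.588,-.124,.058],[.588,-.124,0],[.459,-.142,.058]]))
go([.588,-.124,.19],-17)
E
```

```text
time: 3.15
eef_pos: [0.5872, -0.1237, 0.1863]
orientation: [-0.002, 0.8, 0.6, -0.001]
wrist_force: [0.6, 0.1, 0.8]
gripper_width: 0.0854
[[326.34524965 190.81190225]
 [326.21076157 176.23105352]
 [184.4303279  252.69493516]]
t 3.2 pos [ 0.5872 -0.1235  0.1863] w 0.0855 F [-0.4  0.4 -0.1]
turn [-0.0047 -0.0015  0.0136] | shift now [-0.0002  0.0009 -0.0037] | shift after turn [-0.0002  0.0009 -0.0037]
```

View pics/w2.png

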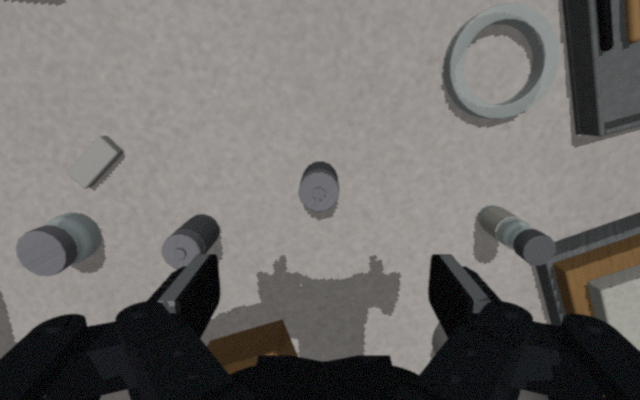

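Cell A's nub is at (319,194) and its top centre near (319,190). Cell B's nub is at (181,254).

Run:
```python
from h import *
z=np.load('w2.npz');C=(z['K'],z['R'],z['e'])
print(onplane(C,(319,193.5),.061),onplane(C,(319,190.5),.058),onplane(C,(181,254),.061))
T=cam('top');print(onplane(T,(325+30.5/3.2,170+75/3.2),.058),onplane(T,(325+55/3.2,170+283/3.2),.058))
go(onplane(C,(319,193),.06)[0]*[1,1,0]+[0,0,.026],-17)
```

```text
[[ 0.58203076 -0.12376152  0.061     ]] [[ 0.58246143 -0.12211987  0.058     ]] [[ 0.45744456 -0.14138078  0.061     ]]
[[ 0.58094092 -0.12547156  0.058     ]] [[ 0.4547228 -0.1427816  0.058    ]]
t 3.2 pos [ 0.5872 -0.1235  0.1863] w 0.0855 F [-0.4  0.4 -0.1]
turn [-0.0047 -0.0015  0.0136] | shift now [-0.0018 -0.0041  0.1603] | shift after turn [-0.0016 -0.0049  0.1603]
```

```bash
python3 -m handwheel '{"grip":[1,1,1,1,1,1,1,-1,-1,-1,-1,-1,-1,-1],"delta_pos":[[-0.002,-0.005,0],[0,0,0.04],[0,0,0.04],[0,0,0.04],[0,0,0.03],[0,0,0.01],[0,0,0],[0,0,0],[0,0,0],[0,0,0],[0,0,0],[0,0,0],[0,0,0],[0,0,0]],"turn":[[-0.0047,-0.0015,0.0136],[0,0,0],[0,0,0],[0,0,0],[0,0,0],[0,0,0],[0,0,0],[0,0,0],[0,0,0],[0,0,0],[0,0,0],[0,0,0],[0,0,0],[0,0,0]]}' 30
python3 - <<'E'
from h import *
cv2.imwrite('pics/w3.png',robot.grab_frame('wrist')[:,:,::-1])
go([.541,.2445,.15],-17)
E
```

```text
time: 4.6
eef_pos: [0.5841, -0.115, 0.0324]
orientation: [0.006, 0.802, 0.598, 0.005]
wrist_force: [0.4, 1.2, -1.2]
gripper_width: 0.0308
t 4.65 pos [ 0.5841 -0.1149  0.0324] w 0.0313 F [ 1.2 -0.7 -1. ]
turn [ 0.0167 -0.0008  0.0068] | shift now [ 0.3322 -0.1421 -0.1197] | shift after turn [ 0.3311 -0.1463 -0.1176]
```

View pics/w3.png

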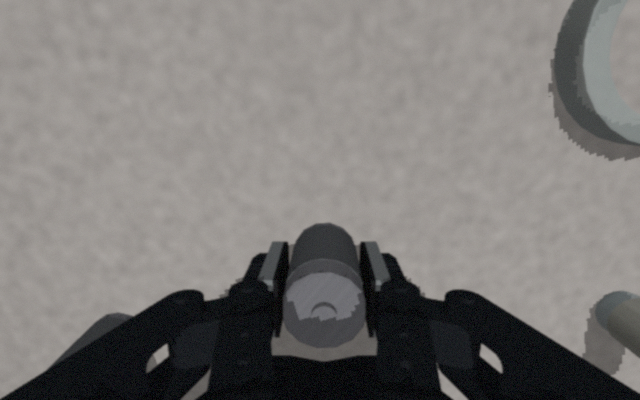

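The cell is between the pads, with its nub at (324,310), but it looks off-centre along tool x because the descent drifted. I'll measure the offset and regrasp.

Run:
```python
from h import *
C=cam('wrist');p=onplane(C,(323.5,306),.061)[0];print(p,onplane(C,(323.5,310),.061)[0])
o=robot.get_obs();print(q2R(o['orientation']).T@(p-o['eef_pos']))
go(p*[1,1,0]+[0,0,.028],-17)
```

```text
[ 0.58161216 -0.119275    0.061     ] [ 0.58113227 -0.12087586  0.061     ]
[-0.00485845 -0.00069166 -0.02861214]
t 4.65 pos [ 0.5841 -0.1149  0.0324] w 0.0313 F [ 1.2 -0.7 -1. ]
turn [ 0.0167 -0.0008  0.0068] | shift now [-0.0049 -0.0012  0.0044] | shift after turn [-0.0049 -0.0011  0.0044]
```

```bash
python3 -m handwheel '{"grip":[0.2,0.2,0.2,0.2,0.2,0.2,-1,-1,-1,-1,-1],"delta_pos":[[0,0,0],[0,0,0],[0,0,0],[-0.006,-0.001,0.005],[0,0,0],[0,0,0],[0,0,0],[0,0,0],[0,0,0],[0,0,0],[0,0,0]],"turn":[[0,0,0],[0,0,0],[0.0167,-0.001,0.0068],[0,0,0],[0,0,0],[0,0,0],[0,0,0],[0,0,0],[0,0,0],[0,0,0],[0,0,0]]}' 30
python3 - <<'E'
from h import *
go([.541,.2445,.12],-17)
C=cam('wrist');im=robot.grab_frame('wrist')[:,:,::-1].copy();cv2.imwrite('pics/w4.png',im)
o=robot.get_obs();print(proj(C,[o['eef_pos']*[1,1,0]+[0,0,.061],[.582,-.1235,.061]]))
g=cv2.cvtColor(im,cv2.COLOR_BGR2GRAY);print(g[220:350:4,323])
E
```

```text
time: 5.75
eef_pos: [0.5814, -0.1212, 0.0271]
orientation: [-0.0, 0.804, 0.595, -0.001]
wrist_force: [-0.4, -1.1, 0.0]
gripper_width: 0.031
t 5.75 pos [ 0.5814 -0.1212  0.0271] w 0.031 F [-0.4 -1.1  0. ]
turn [-0.001   0.0005 -0.0007] | shift now [ 0.3377 -0.1458 -0.0929] | shift after turn [ 0.3379 -0.1455 -0.0929]
[[325.44495138 302.21836182]
 [329.02662505 307.32541867]]
[ 56  56  57  52  53  54  55  79  73  72  80 109 111 112 112 111 112 112
  79 101 105 108 112 110 109  83  69  72  72  70  88 101  95]
```

```bash
python3 -m handwheel '{"grip":[-1,-1,-1,-1,-1,-1,-1,-1,-1,-1,-1,-1,-1,-1,-1,-1],"delta_pos":[[0,0,-0.03],[0,0,-0.03],[0,0,-0.03],[0.034,-0.0145,0],[0.034,-0.0145,0],[0.034,-0.0145,0],[0.034,-0.0145,0],[0.034,-0.0145,0],[0.034,-0.0145,0],[0.034,-0.0145,0],[0.034,-0.0145,0],[0.034,-0.0145,0],[0.032,-0.0145,0],[0,0,0],[0,0,0],[0,0,0]],"turn":[[0,0,0],[0,0,0],[0,0,0],[0,0,0],[0,0,0],[0,0,0],[0,0,0],[0,0,0],[0,0,0],[0,0,0],[0,0,0],[0,0,0],[0,0,0],[0,0,0],[0,0,0],[0,0,0]]}' 30
python3 -c "
from h import *
go([.541,.2445,.036],-16.8)"
```

```text
time: 7.4
eef_pos: [0.5373, 0.2588, 0.1186]
orientation: [-0.003, 0.805, 0.594, -0.003]
wrist_force: [0.4, -0.8, -1.5]
gripper_width: 0.031
t 7.4 pos [0.5373 0.2588 0.1186] w 0.031 F [ 0.4 -0.8 -1.5]
turn [-0.0073  0.0013 -0.0058] | shift now [-0.0125  0.0084  0.0825] | shift after turn [-0.0127  0.0077  0.0826]
```

```bash
python3 -m handwheel '{"grip":[-1,-1,-1,-1,-1,-1,-1],"delta_pos":[[0,0,0],[-0.0127,0.0077,0],[0,0,0],[0,0,0.02],[0,0,0.02],[0,0,0],[0,0,0]],"turn":[[-0.007,0.0013,-0.0058],[0,0,0],[0,0,0],[0,0,0],[0,0,0],[0,0,0],[0,0,0]]}' 30
python3 -c "
from h import *
go([.541,.2445,.036],-16.8)"
```

```text
time: 8.1
eef_pos: [0.5433, 0.2381, 0.0791]
orientation: [0.001, 0.805, 0.594, 0.001]
wrist_force: [-0.6, -0.3, -1.2]
gripper_width: 0.0314
t 8.1 pos [0.5433 0.2381 0.0791] w 0.0314 F [-0.6 -0.3 -1.2]
turn [ 0.0023 -0.001  -0.0063] | shift now [ 0.0054 -0.0042  0.0431] | shift after turn [ 0.0055 -0.0041  0.0431]
```

```bash
python3 -m handwheel '{"grip":[-1,-1,-1,-1,-1],"delta_pos":[[0.0055,-0.0041,0],[0,0,0],[0,0,0.01],[0,0,0],[0,0,0]],"turn":[[0.0023,-0.001,-0.0063],[0,0,0],[0,0,0],[0,0,0],[0,0,0]]}' 30
python3 -c "
from h import *
go([.541,.2445,.036],-16.8)"
```

```text
time: 8.6
eef_pos: [0.5419, 0.2454, 0.0712]
orientation: [0.0, 0.803, 0.596, 0.002]
wrist_force: [-0.6, 0.9, -1.5]
gripper_width: 0.031
t 8.6 pos [0.5419 0.2454 0.0712] w 0.031 F [-0.6  0.9 -1.5]
turn [ 0.0028 -0.0023  0.0005] | shift now [-0.0012 -0.0007  0.0352] | shift after turn [-0.0011 -0.0006  0.0352]
```

```bash
python3 -m handwheel '{"grip":[-1,-1,-1,-1,-1,-1],"delta_pos":[[-0.001,-0.0006,0.01],[0,0,0.01],[0,0,0.008],[0,0,0.005],[0,0,0],[0,0,0]],"turn":[[0.0028,-0.002,0],[0,0,0],[0,0,0],[0,0,0],[0,0,0],[0,0,0]]}' 30
python3 -c "
from h import *
go([.541,.2445,.036],-16.8)"
```

```text
time: 9.2
eef_pos: [0.5411, 0.2443, 0.0349]
orientation: [-0.0, 0.803, 0.596, -0.0]
wrist_force: [-0.8, 0.7, 2.6]
gripper_width: 0.0311
t 9.2 pos [0.5411 0.2443 0.0349] w 0.0311 F [-0.8  0.7  2.6]
turn [-0.0003  0.0001  0.0003] | shift now [ 0.0001 -0.0002 -0.0011] | shift after turn [ 0.0001 -0.0002 -0.0011]
```

```bash
python3 -m handwheel '{"grip":[0.2,0.2,0.2,0.2,0.2,0.2,0.2,0.2,0.2,0.2,0.2,0.2,0.2,0.2,0.2,0.2,0.2,1,1,1],"delta_pos":[[0,0,0],[0,0,0],[0,0,0],[0,0,-0.03],[0,0,-0.04],[0,0,-0.04],[-0.038,0.003,0],[-0.038,0.003,0],[-0.038,0.003,0],[-0.038,0.003,0],[-0.038,0.003,0],[-0.038,0.003,0],[-0.038,0.003,0],[-0.038,0.003,0],[-0.038,0.003,0],[-0.038,0.003,0],[0,0,0],[0,0,0],[0,0,0],[0,0,0]],"turn":[[0,0,0],[0,0,0],[0,0,0],[0,0,0],[0,0,0],[0,0,0],[0,0,0],[0,0,0],[0,0,0],[0,0,0],[0,0,0],[0,0,0],[0,0,0],[0,0,0],[0,0,0],[0,0,0],[0,0,0],[0,0,0],[0,0,0],[0,0,0]]}' 30
python3 - <<'E'
from h import *
go([.456,-.142,.027],-16.8)
C=cam('wrist');im=robot.grab_frame('wrist')[:,:,::-1].copy();print(proj(C,[.456,-.142,.061]))
np.savez('w5.npz',K=C[0],R=C[1],e=C[2])
t=robot.grab_frame('top')[:,:,::-1][135:260,120:245]
cv2.imwrite('pics/w5.png',np.hstack([im,cv2.resize(np.clip(t*1.5,0,255).astype('uint8'),(160,160)).repeat(1,0) if 0 else cv2.copyMakeBorder(cv2.resize(t,(160,160),interpolation=2),0,240,0,0,0)]))
E
```

```text
time: 11.2
eef_pos: [0.4571, -0.1401, 0.1536]
orientation: [0.003, 0.802, 0.598, 0.003]
wrist_force: [0.1, -0.4, -0.3]
gripper_width: 0.0852
t 11.2 pos [ 0.4571 -0.1401  0.1536] w 0.0852 F [ 0.1 -0.4 -0.3]
turn [ 0.008  -0.0018  0.0036] | shift now [-0.0023 -0.0015  0.1266] | shift after turn [-0.0021 -0.0005  0.1266]
[[322.8515541  205.89289619]]
```

View pics/w5.png

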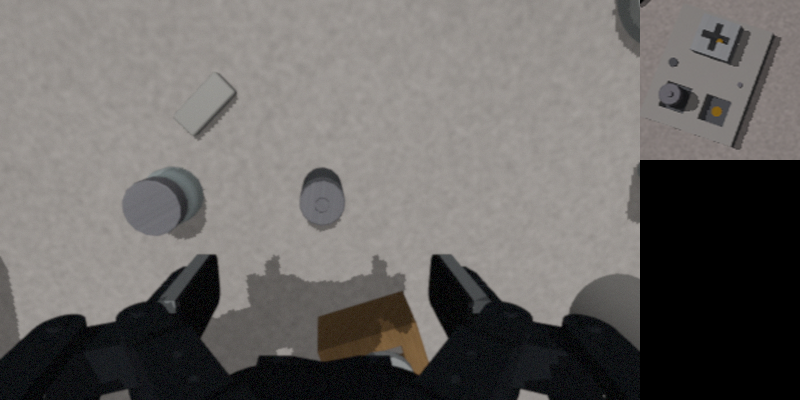

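Cell A stands in the +y well, as the top inset shows. Cell B's nub is at (322,205), as predicted.

```bash
python3 -m handwheel '{"grip":[1,1,1,1,1,1,1],"delta_pos":[[0,0,0],[-0.002,-0.0005,0],[0,0,0.03],[0,0,0.03],[0,0,0.02],[0,0,0],[0,0,0]],"turn":[[0.008,-0.0018,0.0036],[0,0,0],[0,0,0],[0,0,0],[0,0,0],[0,0,0],[0,0,0]]}' 30
python3 -c "
from h import *
go([.456,-.142,.027],-16.8)"
```

```text
time: 12.0
eef_pos: [0.4572, -0.1409, 0.0725]
orientation: [0.001, 0.802, 0.598, 0.0]
wrist_force: [0.3, 0.3, -0.4]
gripper_width: 0.0853
t 12.0 pos [ 0.4572 -0.1409  0.0725] w 0.0853 F [ 0.3  0.3 -0.4]
turn [0.0016 0.0005 0.0032] | shift now [-0.0014 -0.0009  0.0455] | shift after turn [-0.0014 -0.0008  0.0455]
```

```bash
python3 -m handwheel '{"grip":[1,1,1,1,-1,-1,-1,-1,-1,-1,-1,-1],"delta_pos":[[-0.0014,-0.0008,0.02],[0,0,0.02],[0,0,0.004],[0,0,0],[0,0,0],[0,0,0],[0,0,0],[0,0,0],[0,0,0],[0,0,0],[0,0,0],[0,0,0]],"turn":[[0.0016,0.0005,0.003],[0,0,0],[0,0,0],[0,0,0],[0,0,0],[0,0,0],[0,0,0],[0,0,0],[0,0,0],[0,0,0],[0,0,0],[0,0,0]]}' 30
python3 -c "
from h import *
go([.522,.183,.12],-16.8)"
```

```text
time: 13.2
eef_pos: [0.4602, -0.1435, 0.036]
orientation: [0.005, 0.803, 0.597, 0.003]
wrist_force: [-0.5, -0.1, -1.4]
gripper_width: 0.0319
t 13.2 pos [ 0.4602 -0.1435  0.036 ] w 0.0319 F [-0.5 -0.1 -1.4]
turn [0.0116 0.001  0.0008] | shift now [ 0.3303 -0.034  -0.0847] | shift after turn [ 0.3304 -0.0352 -0.084 ]
```

Run:
```python
from h import *
im=robot.grab_frame('wrist')[:,:,::-1].copy();cv2.imwrite('pics/w6.png',im)
a=cv2.imread('pics/w4.png')
cv2.imwrite('pics/w6c.png',np.hstack([cv2.resize(x[200:400,220:420],None,fx=2,fy=2) for x in(a,im)]))
```

```text
(no output)
```

View pics/w6c.png

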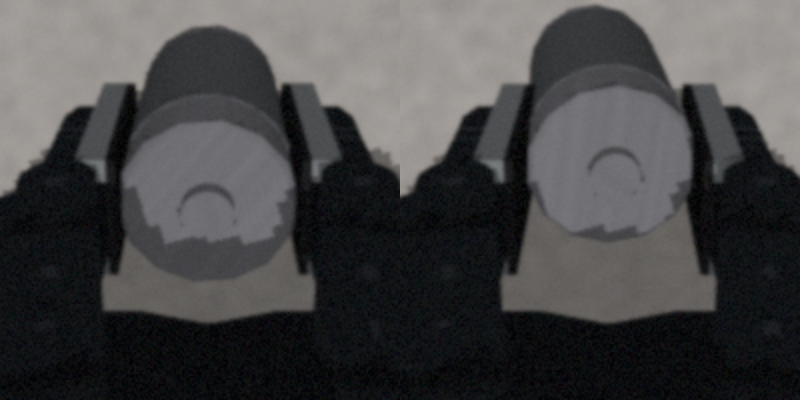

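B's top sits about 8 mm lower in the grip than A's did, and the tool drifted during closing. I'll regrasp from a small opening, as I did with A.

```bash
python3 -m handwheel '{"grip":[0.2,0.2,0.2,0.2],"delta_pos":[[0,0,0],[0,0,0],[0,0,0],[0,0,0]],"turn":[[0,0,0],[0,0,0],[0,0,0],[0.0116,0.001,0.001]]}' 30
python3 - <<'E'
from h import *
C=cam('wrist');im=robot.grab_frame('wrist')[:,:,::-1].copy();cv2.imwrite('pics/w7.png',im)
go([.456,-.142,.027],-16.8);o=robot.get_obs()
print(proj(C,[[.456,-.142,.061],o['eef_pos']*[1,1,0]+[0,0,.061]]))
g=cv2.cvtColor(im,cv2.COLOR_BGR2GRAY);print('col',g[200:350:4,324]);print('row',g[290,230:420:4])
E
```

```text
time: 13.65
eef_pos: [0.4603, -0.1435, 0.0361]
orientation: [-0.0, 0.803, 0.596, -0.0]
wrist_force: [-0.1, 0.9, -0.0]
gripper_width: 0.0514
t 13.7 pos [ 0.4605 -0.1436  0.0362] w 0.0514 F [-0.3  0.3 -0.2]
turn [-0.0008 -0.0001 -0.0004] | shift now [ 0.0002 -0.0048  0.0092] | shift after turn [ 0.0002 -0.0048  0.0092]
[[313.15632866 288.49678003]
 [325.88402973 289.00679186]]
col [160  77  60  58  55  63  57  54  72  72  72  98 111 117 112 114 113 114
 113 104  80 110 114 113 113 113 116 117 113  75 100  98  99 101 101  99
 101  99]
row [ 15  69  76  26  14   9  11  10   0  95 100 103 120 119 114 117 117 110
 112 114 112 111 111 113 116 114 116 114 116 114 108  96  99 101  96  98
  99 101  92   6  10  14   4  16  32  95  52  27]
```

```bash
python3 -m handwheel '{"grip":[0.2,0.2,0.2,-1,-1,-1,-1,-1,-1],"delta_pos":[[0,-0.0048,0.009],[0,0,0],[0,0,0],[0,0,0],[0,0,0],[0,0,0],[0,0,0],[0,0,0],[0,0,0]],"turn":[[0,0,0],[0,0,0],[0,0,0],[0,0,0],[0,0,0],[0,0,0],[0,0,0],[0,0,0],[0,0,0]]}' 30
python3 -c "
from h import *
go([.522,.183,.12],-16.8)"
```

```text
time: 14.6
eef_pos: [0.4555, -0.1421, 0.0263]
orientation: [-0.001, 0.803, 0.596, -0.0]
wrist_force: [-0.5, 0.1, 0.0]
gripper_width: 0.0311
t 14.6 pos [ 0.4555 -0.1421  0.0263] w 0.0311 F [-0.5  0.1  0. ]
turn [-0.0014 -0.0001 -0.0004] | shift now [ 0.3304 -0.0305 -0.0937] | shift after turn [ 0.3304 -0.0302 -0.0937]
```

```bash
python3 -m handwheel '{"grip":[-1,-1,-1,-1,-1,-1,-1,-1,-1,-1,-1,-1,-1,-1,-1,-1],"delta_pos":[[0,0,-0.03],[0,0,-0.03],[0,0,-0.03],[0.035,-0.003,0],[0.035,-0.003,0],[0.035,-0.003,0],[0.035,-0.003,0],[0.035,-0.003,0],[0.035,-0.003,0],[0.035,-0.003,0],[0.035,-0.003,0],[0.026,-0.003,0],[0.012,-0.003,0],[0,0,0],[0,0,0],[0,0,0]],"turn":[[0,0,0],[0,0,0],[0,0,0],[0,0,0],[0,0,0],[0,0,0],[0,0,0],[0,0,0],[0,0,0],[0,0,0],[0,0,0],[0,0,0],[0,0,0],[0,0,0],[0,0,0],[0,0,0]]}' 30
python3 -c "
from h import *
go([.522,.183,.0355],-16.8)"
```

```text
time: 16.2
eef_pos: [0.5199, 0.1813, 0.1194]
orientation: [-0.001, 0.804, 0.595, -0.001]
wrist_force: [-0.5, -0.2, -1.1]
gripper_width: 0.0311
t 16.2 pos [0.5199 0.1813 0.1194] w 0.0311 F [-0.5 -0.2 -1.1]
turn [-0.0029  0.0003 -0.0037] | shift now [0.0023 0.0018 0.0839] | shift after turn [0.0022 0.0016 0.0839]
```

```bash
python3 -m handwheel '{"grip":[-1,-1,-1,-1,-1,-1,-1],"delta_pos":[[0,0,0],[0.0022,0.0016,0],[0,0,0],[0,0,0.025],[0,0,0.025],[0,0,0],[0,0,0]],"turn":[[-0.003,0,-0.0037],[0,0,0],[0,0,0],[0,0,0],[0,0,0],[0,0,0],[0,0,0]]}' 30
python3 -c "
from h import *
go([.522,.183,.0355],-16.8)"
```

```text
time: 16.9
eef_pos: [0.5235, 0.1801, 0.07]
orientation: [0.001, 0.804, 0.595, 0.001]
wrist_force: [0.2, 0.4, -1.1]
gripper_width: 0.0307
t 16.9 pos [0.5235 0.1801 0.07  ] w 0.0307 F [ 0.2  0.4 -1.1]
turn [ 0.0028 -0.0009 -0.0038] | shift now [ 0.0023 -0.0024  0.0345] | shift after turn [ 0.0024 -0.0023  0.0345]
```

```bash
python3 -m handwheel '{"grip":[-1,-1,-1,-1,-1,-1,-1,-1],"delta_pos":[[0.0024,-0.0023,0],[0,0,0],[0,0,0.01],[0,0,0.01],[0,0,0.008],[0,0,0.006],[0,0,0],[0,0,0]],"turn":[[0.0028,-0.001,-0.0038],[0,0,0],[0,0,0],[0,0,0],[0,0,0],[0,0,0],[0,0,0],[0,0,0]]}' 30
python3 -c "
from h import *
go([.522,.183,.0355],-16.8)"
```

```text
time: 17.7
eef_pos: [0.523, 0.1836, 0.0358]
orientation: [0.001, 0.803, 0.596, 0.001]
wrist_force: [0.3, -0.3, -2.1]
gripper_width: 0.0309
t 17.7 pos [0.523  0.1836 0.0358] w 0.0309 F [ 0.3 -0.3 -2.1]
turn [ 0.0026 -0.0016  0.0003] | shift now [-0.0009 -0.0008  0.0003] | shift after turn [-0.0009 -0.0008  0.0003]
```

```bash
python3 -m handwheel '{"grip":[-1,-1,0.2,0.2,0.2,0.2,0.2,0.2,0.2],"delta_pos":[[-0.001,-0.001,0.003],[0,0,0],[0,0,0],[0,0,0],[0,0,0],[0,0,-0.03],[0,0,-0.045],[0,0,-0.045],[0,0,-0.045]],"turn":[[0,0,0],[0,0,0],[0,0,0],[0,0,0],[0,0,0],[0,0,0],[0,0,0],[0,0,0],[0,0,0]]}' 30
python3 -m handwheel '{"grip":[1,1,1,1,1,1,1,1,1,1,1,1,1,1,1,1],"delta_pos":[[-0.037,0.006,0],[-0.037,0.006,0],[-0.037,0.006,0],[-0.037,0.006,0],[-0.037,0.006,0],[-0.037,0.006,0],[-0.037,0.006,0],[-0.037,0.006,0],[-0.037,0.006,0],[-0.037,0.006,0],[-0.037,0.006,0],[-0.037,0.006,0],[-0.03,0.006,0],[0,0,0],[0,0,0],[0,0,0]],"turn":[[0,0,0],[0,0,0],[0,0,0],[0,0,0],[0,0,0],[0,0,0],[0,0,0],[0,0,0],[0,0,0],[0,0,0],[0,0,0],[0,0,0],[0,0,0],[0,0,0],[0,0,0],[0,0,0]]}' 30
python3 - <<'E'
from h import *
go([.4585,-.307,.2],-16.8)
C=cam('wrist');im=robot.grab_frame('wrist')[:,:,::-1].copy();np.savez('w8.npz',K=C[0],R=C[1],e=C[2])
t=robot.grab_frame('top')[:,:,::-1][135:260,120:245]
cv2.imwrite('pics/w8.png',np.hstack([im,cv2.copyMakeBorder(cv2.resize(t,(160,160),interpolation=2),0,240,0,0,0)]))
E
```

```text
time: 18.6
eef_pos: [0.5193, 0.1821, 0.1987]
orientation: [-0.001, 0.803, 0.596, -0.002]
wrist_force: [-0.6, -0.2, -0.5]
gripper_width: 0.0513
time: 20.2
eef_pos: [0.4552, -0.3117, 0.2056]
orientation: [0.002, 0.802, 0.597, 0.004]
wrist_force: [0.2, -0.0, -0.2]
gripper_width: 0.0854
t 20.2 pos [ 0.4552 -0.3117  0.2056] w 0.0854 F [ 0.2 -0.  -0.2]
turn [ 0.0082 -0.0038  0.0024] | shift now [0.0054 0.0018 0.0056] | shift after turn [0.0055 0.0018 0.0056]
```

View pics/w8.png

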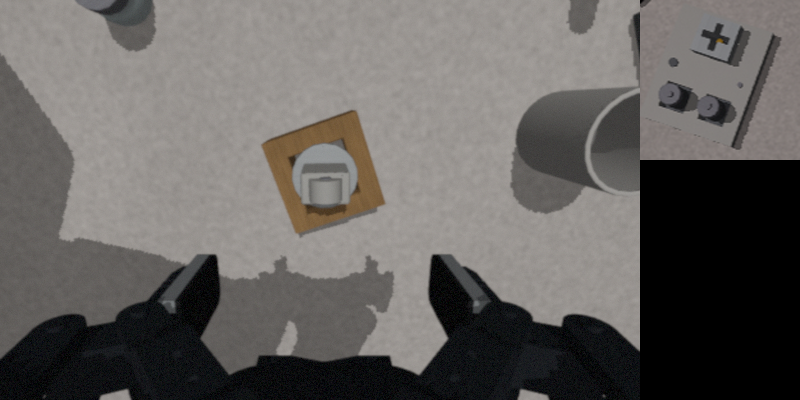

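Both cells stand in their wells. The post's grip block is at about (325,185) and nearly square to the tool, with its 36 mm side along the jaws.

Run:
```python
import cv2,numpy as np
a=cv2.imread('pics/w8.png')[130:220,270:380]
cv2.imwrite('pics/c8.png',np.clip(cv2.resize(a,None,fx=6,fy=6,interpolation=2)*1.25,0,255).astype('uint8'))
```

```text
(no output)
```

View pics/c8.png

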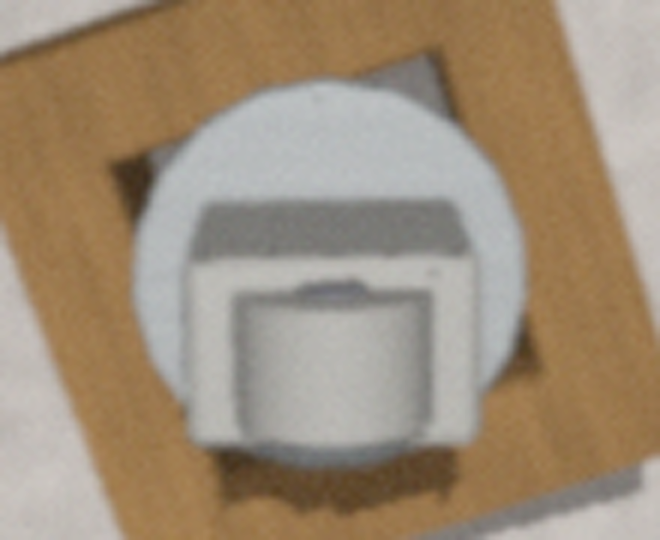

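Run:
```python
from h import *
z=np.load('w8.npz');C=(z['K'],z['R'],z['e'])
p=onplane(C,(325.4,188.2),.102)[0];q=onplane(C,(324.9,175.2),.058)[0];print(p,q)
m=(p+q)/2;go([m[0],m[1],.12],-16.8)
```

```text
[ 0.45891272 -0.30425616  0.102     ] [ 0.45926704 -0.30351479  0.058     ]
t 20.3 pos [ 0.4554 -0.3114  0.2057] w 0.0855 F [-0.2 -0.3  0.3]
turn [ 0.0085 -0.0037  0.0031] | shift now [0.008  0.0007 0.0858] | shift after turn [0.0083 0.0014 0.0857]
```

```bash
python3 -m handwheel '{"grip":[0.3,0.3,0.3,0.3,0.3,0.3,0.3],"delta_pos":[[0,0,0],[0.0083,0.0014,0],[0,0,0],[0,0,0.035],[0,0,0.03],[0,0,0],[0,0,0]],"turn":[[0.0085,-0.0037,0.003],[0,0,0],[0,0,0],[0,0,0],[0,0,0],[0,0,0],[0,0,0]]}' 40
python3 -c "
from h import *
go([.459,-.304,.065],-16.8)"
```

```text
time: 21.0
eef_pos: [0.4615, -0.3006, 0.1415]
orientation: [0.002, 0.801, 0.598, 0.0]
wrist_force: [0.5, -1.5, -0.0]
gripper_width: 0.0553
t 21.0 pos [ 0.4615 -0.3006  0.1415] w 0.0553 F [ 0.5 -1.5 -0. ]
turn [0.0027 0.0015 0.0044] | shift now [-0.0038 -0.0016  0.0765] | shift after turn [-0.004  -0.0014  0.0765]
```

```bash
python3 -m handwheel '{"grip":[0.3,0.3,0.3,0.3,0.3,0.3,0.3],"delta_pos":[[-0.004,-0.0014,0],[0,0,0],[0,0,0.03],[0,0,0.03],[0,0,0.012],[0,0,0],[0,0,0]],"turn":[[0.0027,0.0015,0.0044],[0,0,0],[0,0,0],[0,0,0],[0,0,0],[0,0,0],[0,0,0]]}' 40
python3 -c "
from h import *
go([.459,-.304,.065],-16.8)"
```

```text
time: 21.7
eef_pos: [0.4623, -0.3074, 0.0765]
orientation: [0.006, 0.803, 0.596, 0.002]
wrist_force: [0.1, 1.2, 0.6]
gripper_width: 0.0553
t 21.7 pos [ 0.4623 -0.3074  0.0765] w 0.0553 F [0.1 1.2 0.6]
turn [ 0.0119  0.0044 -0.0009] | shift now [ 0.0024 -0.0042  0.0115] | shift after turn [ 0.0023 -0.0041  0.0115]
```

```bash
python3 -m handwheel '{"grip":[0.3,0.3,0.3,0.3],"delta_pos":[[0.0023,-0.0041,0],[0,0,0],[0,0,0.011],[0,0,0]],"turn":[[0.0119,0.0044,-0.001],[0,0,0],[0,0,0],[0,0,0]]}' 40
python3 -c "
from h import *
go([.459,-.304,.065],-16.8)"
```

```text
time: 22.1
eef_pos: [0.4599, -0.3046, 0.0683]
orientation: [0.002, 0.803, 0.596, 0.001]
wrist_force: [0.6, -0.4, -0.1]
gripper_width: 0.0555
t 22.1 pos [ 0.4599 -0.3046  0.0683] w 0.0555 F [ 0.6 -0.4 -0.1]
turn [0.0037 0.0014 0.0002] | shift now [ 0.0003 -0.0011  0.0033] | shift after turn [ 0.0003 -0.001   0.0033]
```

```bash
python3 -m handwheel '{"grip":[0.3,0.3,-1,-1,-1,-1,-1,-1],"delta_pos":[[0.0003,-0.001,0.0035],[0,0,0],[0,0,0],[0,0,0],[0,0,0],[0,0,0],[0,0,0],[0,0,0]],"turn":[[0.0037,0.0014,0],[0,0,0],[0,0,0],[0,0,0],[0,0,0],[0,0,0],[0,0,0],[0,0,0]]}' 60
python3 -c "
from h import *
go([.459,-.304,.165],-16.8)"
```

```text
time: 22.9
eef_pos: [0.459, -0.304, 0.0645]
orientation: [-0.0, 0.803, 0.596, -0.0]
wrist_force: [-1.2, -0.7, -0.4]
gripper_width: 0.0353
t 22.9 pos [ 0.459  -0.304   0.0645] w 0.0353 F [-1.2 -0.7 -0.4]
turn [-0.0005 -0.0002  0.0002] | shift now [ 0.000e+00 -1.000e-04 -1.005e-01] | shift after turn [ 0.     -0.     -0.1005]
```

```bash
python3 -m handwheel '{"grip":[-1,-1,-1,-1,-1,-1,-1,-1,-1,-1,-1,-1,-1,-1,-1,-1,-1,-1,-1,-1],"delta_pos":[[0,0,-0.03],[0,0,-0.035],[0,0,-0.035],[0.036,0.002,0],[0.036,0.002,0],[0.036,0.002,0],[0.036,0.002,0],[0.036,0.002,0],[0.036,0.002,0],[0.036,0.002,0],[0.036,0.002,0],[0.036,0.002,0],[0.036,0.002,0],[0.036,0.002,0],[0.036,0.002,0],[0.036,0.002,0],[0.025,0,0],[0.012,0,0],[0,0,0],[0,0,0]],"turn":[[0,0,0],[0,0,0],[0,0,0],[0,0,0],[0,0,0],[0,0,0],[0,0,0],[0,0,0],[0,0,0],[0,0,0],[0,0,0],[0,0,0],[0,0,0],[0,0,0],[0,0,0],[0,0,0],[0,0,0],[0,0,0],[0,0,0],[0,0,0]]}' 60
python3 - <<'E'
from h import *
go([.6325,.1837,.11],-16.8)
C=cam('wrist');im=robot.grab_frame('wrist')[:,:,::-1].copy();cv2.imwrite('pics/w9.png',im);np.savez('w9.npz',K=C[0],R=C[1],e=C[2])
E
```

```text
time: 24.9
eef_pos: [0.6335, 0.1905, 0.1643]
orientation: [-0.003, 0.804, 0.595, -0.003]
wrist_force: [-0.5, -0.8, -1.9]
gripper_width: 0.0356
t 24.9 pos [0.6335 0.1905 0.1643] w 0.0356 F [-0.5 -0.8 -1.9]
turn [-0.0074  0.001  -0.0024] | shift now [-0.0068  0.0014  0.0543] | shift after turn [-0.0068  0.001   0.0543]
```

View pics/w9.png

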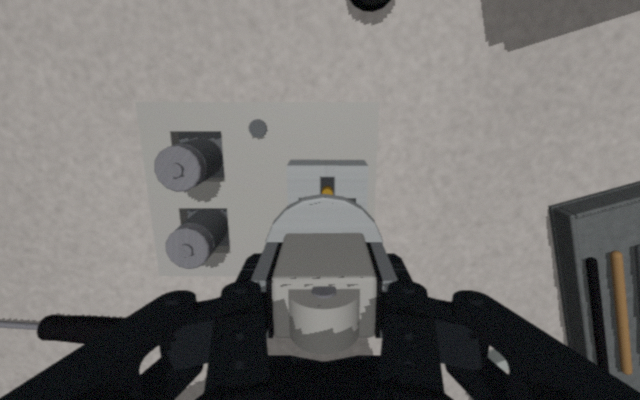

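The post hangs straight and the cells stand in their wells. The tower's far edge at row 165 is parallel to the image, so I'll refine the socket position from it.

Run:
```python
from h import *
z=np.load('w9.npz');C=(z['K'],z['R'],z['e'])
g=cv2.cvtColor(cv2.imread('pics/w9.png'),cv2.COLOR_BGR2GRAY)
print(g[155:172,300],g[155:172,355]);print(g[175,282:294],g[175,360:374])
a=np.radians(-16.8);by=np.array([-np.sin(a),np.cos(a),0])
A,B=onplane(C,[(288,165.5),(367,165.5)],.052);print(A,B,np.linalg.norm(A-B),np.degrees(np.arctan2(*(B-A)[1::-1])),(A+B)/2-.03*by)
```

```text
[151 154 153 147 131 110 102  96 100 105 127 143 151 152 152 153 152] [154 154 152 149 142 111 101  99 101 105 118 143 151 154 153 153 153]
[152 152 152 154 151 153 149 150 151 152 152 151] [153 151 151 150 152 151 151 150 151 151 152 151 151 152]
[0.61361061 0.22036227 0.052     ] [0.66909594 0.20347505 0.052     ] 0.05799826767078083 -16.927869492809766 [0.63268232 0.18319908 0.052     ]
```

```bash
python3 -m handwheel '{"grip":[-1,-1,-1,-1,-1,-1,-1],"delta_pos":[[0,0,0],[-0.0068,0.001,0],[0,0,0],[0,0,0.02],[0,0,0.02],[0,0,0],[0,0,0]],"turn":[[-0.0074,0.001,-0.0024],[0,0,0],[0,0,0],[0,0,0],[0,0,0],[0,0,0],[0,0,0]]}' 60
python3 -c "
from h import *
go([.6325,.1836,.11],-16.8)"
```

```text
time: 25.65
eef_pos: [0.633, 0.1778, 0.1261]
orientation: [0.001, 0.805, 0.594, 0.002]
wrist_force: [0.3, 0.6, -1.7]
gripper_width: 0.0352
t 25.65 pos [0.633  0.1778 0.1261] w 0.0352 F [ 0.3  0.6 -1.7]
turn [ 0.0036 -0.0012 -0.0059] | shift now [ 0.0054 -0.0023  0.0161] | shift after turn [ 0.0054 -0.0022  0.0161]
```

```bash
python3 -m handwheel '{"grip":[-1,-1,-1,-1],"delta_pos":[[0.0054,-0.0022,0],[0,0,0],[0,0,0.01],[0,0,0]],"turn":[[0.0036,-0.0012,-0.006],[0,0,0],[0,0,0],[0,0,0]]}' 60
python3 -c "
from h import *
go([.6325,.1836,.1],-16.8)"
```

```text
time: 26.05
eef_pos: [0.6333, 0.1843, 0.1184]
orientation: [0.001, 0.803, 0.597, 0.002]
wrist_force: [-0.1, -1.0, -2.1]
gripper_width: 0.0355
t 26.05 pos [0.6333 0.1843 0.1184] w 0.0355 F [-0.1 -1.  -2.1]
turn [ 0.0028 -0.0018  0.0007] | shift now [-0.0009 -0.0006  0.0184] | shift after turn [-0.0009 -0.0006  0.0184]
```

```bash
python3 -m handwheel '{"grip":[-1,-1,-1,-1,-1],"delta_pos":[[-0.0009,-0.0006,0],[0,0,0.01],[0,0,0.01],[0,0,0],[0,0,0]],"turn":[[0.0028,-0.0018,0],[0,0,0],[0,0,0],[0,0,0],[0,0,0]]}' 60
python3 -c "
from h import *
go([.6325,.1836,.08],-16.8)"
```

```text
time: 26.55
eef_pos: [0.6322, 0.1834, 0.096]
orientation: [-0.0, 0.803, 0.596, -0.0]
wrist_force: [0.1, -0.2, -1.3]
gripper_width: 0.0352
t 26.55 pos [0.6322 0.1834 0.096 ] w 0.0352 F [ 0.1 -0.2 -1.3]
turn [-0.0009  0.0006  0.0006] | shift now [0.0003 0.0002 0.016 ] | shift after turn [0.0002 0.0002 0.016 ]
```

Pilot is in with no side force. Next is the spline entry.

```bash
python3 -m handwheel '{"grip":[-1,-1,-1,-1],"delta_pos":[[0.0002,0.0002,0.006],[0,0,0.006],[0,0,0.004],[0,0,0]],"turn":[[0,0,0],[0,0,0],[0,0,0],[0,0,0]]}' 80
python3 -c "
from h import *
go([.6325,.1836,.0665],-16.8)"
```

```text
time: 26.95
eef_pos: [0.6325, 0.1835, 0.0786]
orientation: [-0.0, 0.803, 0.596, -0.0]
wrist_force: [-0.5, 0.8, -1.8]
gripper_width: 0.0352
t 26.95 pos [0.6325 0.1835 0.0786] w 0.0352 F [-0.5  0.8 -1.8]
turn [-0.0008  0.0005  0.0006] | shift now [ 0.     -0.0001  0.0121] | shift after turn [ 0.     -0.0001  0.0121]
```

The splines are meshed, so I'll press against the spring.

```bash
python3 -m handwheel '{"grip":[-1,-1,-1,-1,-1],"delta_pos":[[0,0,0.005],[0,0,0.004],[0,0,0.003],[0,0,0.002],[0,0,0.002]],"turn":[[0,0,0],[0,0,0],[0,0,0],[0,0,0],[0,0,0]]}' 100
python3 -c "
from h import *
go([.6325,.1836,.0665],-16.8)"
```

```text
time: 27.45
eef_pos: [0.6332, 0.1837, 0.0666]
orientation: [0.0, 0.803, 0.597, 0.001]
wrist_force: [-15.7, -4.9, 28.0]
gripper_width: 0.0348
t 27.45 pos [0.6332 0.1837 0.0666] w 0.0348 F [-15.7  -4.9  28. ]
turn [ 0.0014 -0.0008  0.0007] | shift now [-0.0003 -0.0007  0.0001] | shift after turn [-0.0003 -0.0007  0.0001]
```

```bash
python3 -m handwheel '{"grip":[-1,-1,-1,-1,-1,-1],"delta_pos":[[0,-0.0007,0.0015],[0,0,0.0015],[0,0,0.0015],[0,0,0.0015],[0,0,0.0015],[0,0,0.0015]],"turn":[[0.0014,-0.0008,0],[0,0,0],[0,0,0],[0,0,0],[0,0,0],[0,0,0]]}' 100
python3 - <<'E'
from h import *
go([.6325,.1836,.0665],-16.8)
im=robot.grab_frame('wrist')[:,:,::-1].copy()
s=robot.grab_frame('scene')[:,:,::-1][170:270,340:500]
cv2.imwrite('pics/w10.png',np.vstack([cv2.resize(im,(480,300)),cv2.resize(s,(480,300),interpolation=2)]))
go([.6325,.1836,.0665],-16.8)
E
```

```text
time: 28.05
eef_pos: [0.6332, 0.1839, 0.0666]
orientation: [0.001, 0.803, 0.597, 0.001]
wrist_force: [-8.6, -3.4, 14.1]
gripper_width: 0.0349
t 28.05 pos [0.6332 0.1839 0.0666] w 0.0349 F [-8.6 -3.4 14.1]
turn [ 0.0031 -0.0012  0.001 ] | shift now [-0.0004 -0.0006  0.0001] | shift after turn [-0.0004 -0.0006  0.0001]
t 28.15 pos [0.6332 0.1839 0.0666] w 0.0351 F [-8.1 -2.3 14.4]
turn [ 0.0031 -0.0012  0.001 ] | shift now [-0.0004 -0.0006  0.0001] | shift after turn [-0.0004 -0.0006  0.0001]
```

View pics/w10.png

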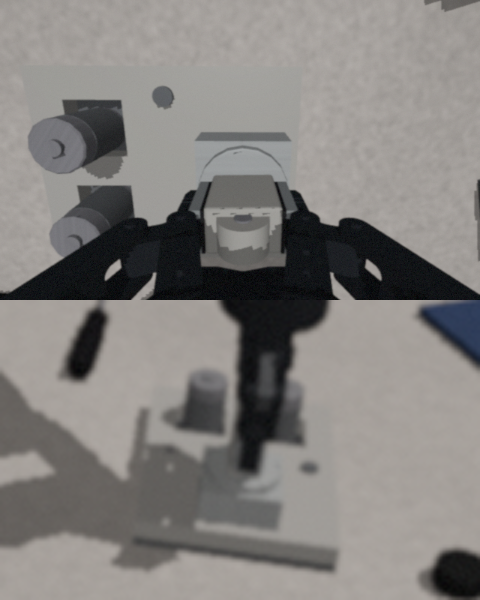

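The collar lies flush on the tower and both cells stand in their wells. I'll press slightly harder for margin, then hand in.

```bash
python3 -m handwheel '{"grip":[-1,-1,-1,-1],"delta_pos":[[0,-0.0003,0.002],[0,-0.0003,0.002],[0,-0.0003,0.002],[0,-0.0003,0.002]],"turn":[[0.002,-0.001,0],[0.001,0,0],[0,0,0],[0,0,0]]}' 100
python3 -c "
from h import *
go([.6325,.1836,.0665],-16.8)
robot.close_job()
go([.6325,.1836,.0665],-16.8)"
```

```text
time: 28.55
eef_pos: [0.6332, 0.1838, 0.0666]
orientation: [0.001, 0.803, 0.597, 0.002]
wrist_force: [-8.6, -3.7, 18.7]
gripper_width: 0.035
t 28.55 pos [0.6332 0.1838 0.0666] w 0.035 F [-8.6 -3.7 18.7]
turn [ 0.0042 -0.0016  0.0009] | shift now [-0.0004 -0.0006  0.0001] | shift after turn [-0.0004 -0.0006  0.0001]
the job is handed in; nothing more can be done
the job is handed in; nothing more can be done
```

I placed both cells upright in their wells and let go of them. I then took the post from its block, meshed it with the socket and pressed it home, and handed the job in at 28.6 s while still holding and pressing it.

**Last checks:**
- **Height:** the tool stood at 66.6 mm. I had worked out 66.5 mm for the collar flush, so it agrees within 0.1 mm.
- **Position:** the tool was within about 1 mm of the measured socket axis, and its tilt was under 0.005 rad.
- **Push and grip:** the arm felt about 19 N upward, against the 9 N the spring takes when home, with the grip set to 100 N.
- **Last picture:** the collar lies flush on the tower and both cells stand in their wells.

**What did not match or was not checked:**
- **Side force:** about 9 N stayed on the post at the end, so it is slightly off the socket's exact centre.
- **Regrasps:** both cells had to be gripped a second time, because the tool drifted while the fingers closed.
- **Contact travel:** I could not read the spring contact directly; that it is pushed home is inferred from the height and force.
- **Other items:** I did not measure them again at the end, but the paths kept clear of them and I saw no contact.

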